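# Trip test of the breakfast bar's power box

### The arm

A 6-joint arm with a two-finger parallel gripper is mounted at the origin on the work surface. World frame = base frame: x ahead of the robot, y to its left, z up, the work surface at z = 0. Lengths are in m, angles in rad, forces in N, time in s.
With the tool pointing down it reaches from about 0.375 to 0.9 m from the base axis. Payload 3.1 kg.
Tool frame: the origin (TCP) lies on the centre line of the jaws, within the pads' length; the fingertips stand 11 mm ahead of it and the grasp point (between the pads) lies 8 mm behind it; x points along the fingers, y is the direction in which the jaws open and shut, and the axes are right-handed (so a half turn about x gives the same grasp; the last joint's range is limited). The gripper opens to 87 mm and grips with 3 to 60 N. Pads are 19 mm wide; open, the fingers measure 117 mm over their backs; the gripper's body (75 mm by 190 mm) begins 51 mm behind the grasp point.
Start: joints at [0.952, 0.527, 1.433, -0, 1.181, -0.178], TCP at [0.267, 0.565, 0.234] pointing down, gripper open.
Joint ranges: [-3.08, 3.08], [-0.75, 2.2], [0.22, 2.44], [-1.43, 4.57], [0, 2.65], [-2.85, 2.85]. Speed limits (rad/s): [2.79, 2.79, 3.14, 3.14, 3.14, 3.14].

### API

Orientations are given as a unit quaternion [x, y, z, w].
In Python, from rig import robot, camera, camera_info gives the robot as it stands.
- The arm moves only by the shell command python3 -m inch 'ROWS' [FORCE]. ROWS is JSON, a list that holds one entry, the list of rows, each a list of 5 numbers: the shift along the tool's x, y, z in cm, then the turn about the tool's x in rad, then the opening, from 0 (shut) to 1 (fully open). A call has 1 to 8 rows; each row shifts and turns the pose as measured when the row begins, along the tool's axes as they then stand; what a row does not reach is not made up. A row lasts 1/12 s, in which the tool goes at most 41.7 mm and 7.16 degrees, less where a joint would pass 70% of its speed; a pose out of reach is approached as far as the arm can. A call with a gripper value outside its range is refused whole. The fingers move at their own pace and stop on an object; FORCE is the grip in N (left out, the last holds). Time passes only in rows, so rows that do not move let the fingers close. It gives the time, the measured TCP pose, the force and the opening at its end, in the units of the state.
- robot.get_obs(): the state, without advancing time (a new reading comes with each control period).
- camera(name): name is "scene" or "top" or "wrist"; returns the picture (384x512x3 uint8, red, green, blue); there is no depth.
- camera_info(name): a dict with "camera_matrix" (3x3 intrinsics, pixels), "dist" ([k1, k2, p1, p2, k3] as OpenCV has them; the pictures are not rectified), "rvec" (rotation vector, rad) and "tvec" (3), from world to camera coordinates, as OpenCV has them. Camera axes: x right, y down, z forward; pixel columns grow to the right and rows downward; lengths in m; the calibration is good to about 2 mm. A picture is of the moment at which its call begins: read the wrist's pose just before it. camera_info takes no time and is no camera call; for the wrist camera it gives the pose at the moment of the call.
- robot.hand_in(): hands the job in, once; it reports no verdict.
The state is a dict: "time": time; "q": joint angles; "joint_velocities": joint speeds; "joint_torque": joint torques, N m; "position": TCP position; "tool_rot": TCP orientation; "ft_force": force on the tool from outside, world axes, zero at the start; "moment": the same for the moment, N m; "grip_width": finger opening in m.
Only numpy, scipy, OpenCV 4.12 (cv2) and the standard library are available. Lean on these libraries where they do the work, as an engineer would, in place of code of your own. Each camera call takes 0.05 s, during which the arm holds its last target. There are 200 camera calls.

### The job

Do the safety test of the power box on the breakfast bar: press the blue test button until the orange lever drops, then let the button go and lift the lever fully home until it latches up and stays there on its own. Force neither the button nor the lever, and leave the mug, tumbler, saucer and pill organizer where they stand.

Things in the scene. Friction and masses are not known exactly. Their poses are not given: they have to be found in the camera images.
- power_box: Grey box screwed to the bar, 220 wide (y), 154 deep (x), 96 high (mm). Origin: centre of underside; x front to back, z up. Its front is a flat control face rising at 40 degrees from height 25 (x=-77) to 96 (x=7); 'upslope' is (0.766,0,0.643), its outward normal (-0.643,0,0.766) in box axes. Blue button on its +y half, orange lever on its -y half. Behind: flat top with two sockets.
- button_seat (a point): Point on the sloping face at the centre of the blue test button (22 mm diameter cap). Unpressed, the cap's top stands 12 to 24 mm out from here along the face normal; how far differs from box to box, so feel for it. It is pressed straight into the face, against the normal.
- test_button (a joint): How far the button is pressed (m): 0 out, 0.009 hard stop. Its spring pushes back 3 N at first, 7 N at the stop, a little more while it holds the lever. The lever is let go somewhere between 2.5 and 8 mm. The button dips and springs out again while the lever is being re-latched, so it must be free then.
- lever_pivot (a point): Centre of the lever's hinge (axis along the box's y), on the surface of the sloping face; an 8 mm radius, 30 mm long black hub lies round it.
- lever_end (a point): Middle of the free end of the orange lever, a paddle 26 mm wide (box y), 10 mm thick, reaching 40 mm from the hinge axis.
- trip_lever (a joint): Lever angle (rad). About 0.05: latched up, paddle nearly vertical, 40 degrees upslope of the face normal, over the green patch. 1.0: dropped, paddle leans to the box's front, 33 degrees above level, 73 degrees off the face below it. A spring pulls it down (0.08-0.12 N m). To latch, lift it past 0 (stop at -0.12), else it drops again; takes up to about 15 N at 20 mm from the hinge.
- travel_mug: Aluminium travel mug with black press-button lid, 74 mm diameter, 171 mm high, origin under its centre; leave alone.
- tumbler: Clear glass tumbler, 74 mm diameter, 110 mm high, origin under its centre; leave alone.
- saucer: White ceramic saucer, 140 mm diameter, 20 mm high, origin under its centre; leave alone.
- pill_organizer: White pill organizer with seven flip lids, 154 mm long (its y), 40 mm wide, 28 mm high, origin under its centre, behind the box; leave alone.

How it is judged:
On the way:
1. the test button is held pressed in by the robot (at least 2.5 mm) and the lever has dropped (beyond 0.8 rad) (value of joint test_button above 0.0025 m and contact force between any of the fingers, the arm and test_button above 0.5 N and value of joint trip_lever above 0.8 rad), for 0.05 s.
At the end, for the whole second after the job is handed in: The lever stands latched up on its own (its joint between -0.1 and 0.12 rad), the test button has sprung back out (less than 1.5 mm in), and mug, tumbler, saucer and pill organizer stand upright within 30 mm of where they began (value of joint trip_lever between -0.1 and 0.12 rad and value of joint test_button below 0.0015 m and distance of each of travel_mug, tumbler, saucer, pill_organizer from where it was at the start of the episode below 0.03 m and angle between each of travel_mug, tumbler, saucer, pill_organizer's own z axis and vertical below 0.3 rad); the robot touches nothing.
It fails at once if the test button is pressed with more than 25 N (forced) (contact force between any of the fingers, the arm and test_button above 25 N).
It fails at once if the lever is pushed with more than 25 N (forced) (contact force between any of the fingers, the arm and trip_lever above 25 N).
It fails at once if the mug, tumbler, saucer or pill organizer is shoved more than 30 mm or tipped over (distance of any of travel_mug, tumbler, saucer, pill_organizer from where it was at the start of the episode above 0.03 m or angle between any of travel_mug, tumbler, saucer, pill_organizer's own z axis and vertical above 0.3 rad).
It also fails if it takes over 42 s, if anything falls off the work surface, if the arm or the gripper's body presses on something with over 40 N, if the wrist force passes 120 N, or if a joint passes its speed limit or range.

## Working session

There is one attempt and no reset: what is moved stays moved. The work goes in short steps, Python scripts to look and compute and a shell command to move; the robot and the scene stay as the last step left them, time stands still between calls to the robot, and variables do not carry over. Pictures are saved under pics/ and viewed, about 8 in all and at most 12, crops included, and the job is handed in when it is done.

```bash
mkdir -p pics; ls
python3 - <<'E'
from rig import robot,camera,camera_info
import cv2,numpy as np
o=robot.get_obs();print({k:np.round(v,3).tolist() for k,v in o.items()})
a=camera("scene");b=camera("top")
for n,i in(("scene",a),("top",b)):
    cv2.imwrite(f"pics/{n}0.png",i[...,::-1]); c=camera_info(n);print(n,{k:np.round(v,3).tolist() for k,v in c.items()})
E
```

```text
pics
{'time': 0.0, 'q': [0.952, 0.528, 1.434, -0.0, 1.181, -0.179], 'joint_velocities': [-0.0, 0.001, -0.0, 0.0, -0.001, 0.001], 'joint_torque': [0.001, -44.003, -17.659, 0.063, 0.058, -0.0], 'position': [0.266, 0.565, 0.233], 'tool_rot': [0.154, 0.69, -0.155, 0.69], 'ft_force': [-0.178, -0.872, -0.032], 'moment': [-0.02, -0.004, 0.024], 'grip_width': 0.087}
scene {'camera_matrix': [[480.336, 0.0, 255.933], [0.0, 480.336, 195.49], [0.0, 0.0, 1.0]], 'dist': [-0.087, 0.0, 0.0, 0.0, 0.0], 'rvec': [2.408, 0.892, -0.26], 'tvec': [-0.513, -0.262, 1.336]}
top {'camera_matrix': [[379.638, 0.0, 262.505], [0.0, 379.638, 193.285], [0.0, 0.0, 1.0]], 'dist': [-0.129, 0.0, 0.0, 0.0, 0.0], 'rvec': [2.121, -2.125, 0.223], 'tvec': [0.052, 0.668, 0.87]}
```

View pics/scene0.png

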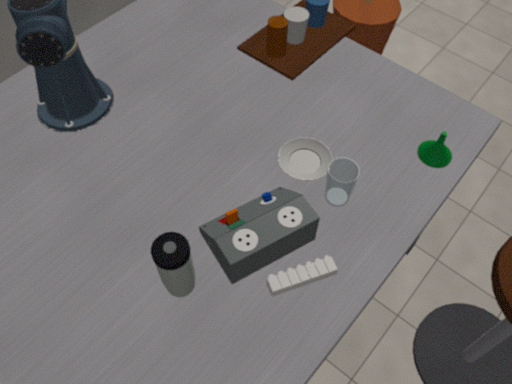

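View pics/top0.png

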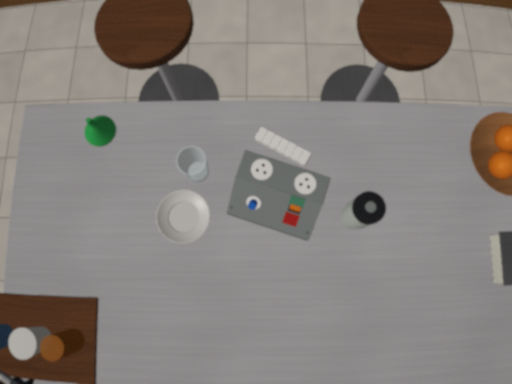

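The scene view shows the button at about (267,198), the lever at (232,216) and the sockets at (245,239) and (290,216). In the top view the button is at (253,203), the lever at (296,205) and the sockets at (262,169) and (305,183). The saucer and tumbler are on the +y side and the mug on the -y side.

```bash
cat > h.py <<'E'
import numpy as np,cv2
from rig import robot,camera,camera_info
def ray(n,p,c=None):
    c=c or camera_info(n);R=cv2.Rodrigues(np.array(c["rvec"],float))[0];t=np.array(c["tvec"],float).ravel()
    u=cv2.undistortPoints(np.array([[p]],float),np.array(c["camera_matrix"]),np.array(c["dist"]))[0,0]
    d=R.T@np.array([*u,1]);return -R.T@t,d/np.linalg.norm(d)
def plane(r,z): return r[0]+r[1]*(z-r[0][2])/r[1][2]
def tri(a,b):
    A=np.stack([a[1],-b[1]],1);s=np.linalg.lstsq(A,b[0]-a[0],rcond=None)[0]
    p,q=a[0]+s[0]*a[1],b[0]+s[1]*b[1];return (p+q)/2,np.linalg.norm(p-q)
def blobs(img,lo,hi,box,amin=4):
    x0,y0,x1,y1=box;h=cv2.cvtColor(img,cv2.COLOR_RGB2HSV)[y0:y1,x0:x1]
    m=cv2.inRange(h,lo,hi);n,_,s,c=cv2.connectedComponentsWithStats(m)
    return [(int(s[i,4]),np.round(c[i]+[x0,y0],1).tolist()) for i in range(1,n) if s[i,4]>=amin]
E
python3 - <<'E'
from h import *
B={"scene":(200,180,320,280),"top":(225,148,332,242)}
C={"blue":((105,120,60),(130,255,255)),"orange":((6,150,100),(18,255,255)),"green":((45,80,40),(90,255,255)),"red":((0,150,80),(5,255,255)),"white":((0,0,190),(180,60,255))}
P={}
for n in B:
    i=cv2.imread(f"pics/{n}0.png")[...,::-1].copy()
    for k,(l,h) in C.items():
        b=blobs(i,l,h,B[n]);print(n,k,b);P[n,k]=sorted(b,key=lambda t:-t[0])
    x0,y0,x1,y1=B[n]
    cv2.imwrite(f"pics/c_{n}.png",cv2.resize(i[y0:y1,x0:x1,::-1],None,fx=5,fy=5,interpolation=cv2.INTER_CUBIC))
for k in C:
    if k!="white":
        try:print(k,tri(ray("scene",P["scene",k][0][1]),ray("top",P["top",k][0][1])))
        except Exception as e:print(k,e)
E
python3 - <<'E'
import cv2,numpy as np
a=cv2.imread('pics/c_scene.png');b=cv2.imread('pics/c_top.png')
h=max(a.shape[0],b.shape[0]);pad=lambda i:np.pad(i,((0,h-i.shape[0]),(0,0),(0,0)))
o=np.hstack([pad(a),pad(b)]);print(o.shape);cv2.imwrite('pics/both.png',cv2.resize(o,None,fx=.7,fy=.7))
E
```

```text
scene blue [(67, [266.6, 196.1])]
scene orange [(95, [231.3, 214.8])]
scene green [(77, [235.7, 224.1])]
scene red [(23, [223.0, 220.2])]
scene white []
top blue [(47, [252.1, 204.5])]
top orange [(59, [294.6, 208.0])]
top green [(89, [296.8, 200.5])]
top red [(133, [290.5, 218.8])]
top white [(15, [280.6, 148.8]), (40, [288.6, 150.8]), (60, [296.4, 152.9]), (61, [303.5, 156.7]), (158, [261.1, 169.0]), (156, [304.6, 183.1]), (5, [248.8, 198.8]), (4, [258.8, 203.5])]
blue (array([0.64023245, 0.07633145, 0.06368175]), np.float64(3.206485387980724e-05))
orange (array([ 0.62640095, -0.02545159,  0.09317173]), np.float64(0.000855127726378063))
green (array([ 0.6456747 , -0.03238864,  0.08458771]), np.float64(0.0020117279230090594))
red (array([ 0.60370626, -0.0231481 ,  0.0446736 ]), np.float64(0.010630516237440097))
(500, 1135, 3)
```

View pics/both.png

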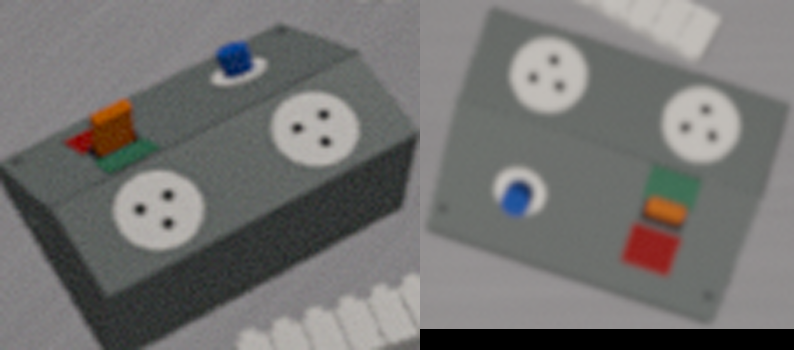

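The crop shows the blue cap on its white ring, with the ring centre at about top (253.6,202.9) and scene (268.3,200.6). The lever is upright in front of the green patch, with the red patch below it. I can read the box corners as well, so next I compute the box frame.

Run:
```python
from h import *
T=lambda p,z:plane(ray("top",p),z);S=lambda p,z:plane(ray("scene",p),z)
s1,s2=T((261.1,169.0),.096),T((304.6,183.1),.096)
print("sock",s1,s2,tri(ray("top",(261.1,169)),ray("scene",(290,216.6))),tri(ray("top",(304.6,183.1)),ray("scene",(245.4,239.7))))
rl,rr=T((245,150.3),.096),T((330.1,177.7),.096);fl,fr=T((227.3,213.7),.025),T((308.4,240),.025)
print(np.linalg.norm(rl-rr),np.linalg.norm(fl-fr),np.linalg.norm((rl-fl)[:2]),np.linalg.norm((rr-fr)[:2]))
for a,b in((s1,s2),(rl,rr),(fl,fr)):print("yaw",np.arctan2(-(a-b)[0],(a-b)[1]))
print("yawx",[np.arctan2((a-b)[1],(a-b)[0]) for a,b in((rl,fl),(rr,fr))])
c=(rl+rr+fl+fr)/4;print("centre",c)
yaw=np.arctan2(-(rl-rr+fl-fr)[0],(rl-rr+fl-fr)[1]);print(yaw)
R=np.array([[np.cos(yaw),-np.sin(yaw),0],[np.sin(yaw),np.cos(yaw),0],[0,0,1]]);o=np.array([*c[:2],0])
n=R@[-.643,0,.766];p0=o+R@[-.077,0,.025]
def onface(r):return r[0]+r[1]*(n@(p0-r[0]))/(n@r[1])
for nm,pt,ps in(("ring",(253.6,202.9),(268.3,200.6)),):
    for k,r in(("top",ray("top",pt)),("sc",ray("scene",ps))):
        w=onface(r);print(nm,k,w,R.T@(w-o))
b=tri(ray("scene",(266.6,196.1)),ray("top",(252.1,204.5)))[0];print("blue box",R.T@(b-o),"n h",n@(b-p0))
l=np.array([.6264,-.0255,.0932]);print("lever",R.T@(l-o),n@(l-p0))
# patches
for nm,p in(("green",(296.8,200.5)),("red",(290.5,218.8))):
    w=onface(ray("top",p));print(nm,w,R.T@(w-o))
print("mug",T((369,208),.171),"tumbler",T((193,162),.1),"saucer",T((183,217),.015))
```

```text
sock [0.72167365 0.05433622 0.096     ] [ 0.68675983 -0.0501487   0.096     ] (array([0.72301094, 0.05415717, 0.0905344 ]), np.float64(0.0003559375907068188)) (array([ 0.68788577, -0.05076145,  0.09110093]), np.float64(2.220928693223536e-05))
0.21724586887776565 0.21619111055925136 0.15310488365604052 0.1520426559645445
yaw -0.3224869277319056
yaw -0.3218426834198346
yaw -0.3169765148438148
yawx [np.float64(-0.30871431965773294), np.float64(-0.31557702644072977)]
centre [0.66196961 0.0139393  0.0605    ]
-0.31941551999478346
ring top [0.64478978 0.07270272 0.0604546 ] [-0.03476326  0.05039645  0.0604546 ]
ring sc [0.65278404 0.06696861 0.06833721] [-0.02537278  0.04746267  0.06833721]
blue box [-0.04022954  0.05241058  0.06368175] n h 0.005986811531777471
lever [-0.02138607 -0.04861369  0.0932    ] 0.016481440630920795
green [ 0.64564001 -0.03123082  0.08852799] [-0.00131969 -0.04801306  0.08852799]
red [ 0.60603823 -0.01837254  0.05357738] [-0.04295603 -0.04824058  0.05357738]
mug [ 0.61375583 -0.18169694  0.171     ] tumbler [0.73834341 0.21915605 0.1       ] saucer [0.61580862 0.25528705 0.015     ]
```

```bash
cat >> h.py <<'E'
from scipy.spatial.transform import Rotation as Ro
YAW=-0.3194;O=np.array([.662,.0139,0]);RB=Ro.from_euler("z",YAW).as_matrix()
def st():
    o=robot.get_obs();R=Ro.from_quat(o["tool_rot"]).as_matrix();p=np.array(o["position"]);return o,R,p
def to_tool(tgt):  # world shift to target in tool cm
    o,R,p=st();return np.round(R.T@(np.array(tgt)-p)*100,2)
def bx(p): return RB@np.array(p)+O
def show():
    o,R,p=st();print("t",round(o["time"],2),"box pos mm",np.round((RB.T@(p-O))*1e3,1),"F box",np.round(RB.T@np.array(o["ft_force"]),2),"w",round(o["grip_width"],4))
    print("tool axes in box",np.round(RB.T@R,3).tolist())
E
python3 - <<'E'
from h import *
show();o,R,p=st();print(np.round(R,3))
ty=R[:,1];print("turn needed",[np.arctan2(R[:,2]@(s*RB[:,1]),R[:,1]@(s*RB[:,1])) for s in(1,-1)])
print(to_tool(bx([-.09,0,.27])))
E
```

```text
t 0.1 box pos mm [-548.7  398.7  232.7] F box [-0.42  0.99  0.18] w 0.087
tool axes in box [[-0.001, 0.121, 0.993], [-0.002, 0.993, -0.121], [-1.0, -0.002, -0.0]]
[[-0.001  0.427  0.904]
 [-0.002  0.904 -0.427]
 [-1.    -0.002 -0.   ]]
turn needed [np.float64(-0.12141620141232502), np.float64(3.020176452177468)]
[ -3.68 -34.03  50.36]
```

```bash
python3 -m inch '[[[-0.5,-2.3,3.3,-0.12,0],[-0.5,-2.3,3.3,0,0],[-0.5,-2.3,3.3,0,0],[-0.5,-2.3,3.3,0,0],[-0.5,-2.3,3.3,0,0],[-0.5,-2.3,3.3,0,0],[-0.5,-2.3,3.3,0,0],[0,-2.3,3.3,0,0]]]' 20; python3 -m inch '[[[0,-2.5,3,0,0],[0,-2.5,3,0,0],[0,-2.5,3,0,0],[0,-2.5,3,0,0],[0,-2.5,3,0,0],[0,-2.5,3,0,0],[0,0,0,0,0]]]'; python3 -c "from h import *;show();print(to_tool(bx([-.09,0,.27])))"
```

```text
time: 0.77
position: [0.4557, 0.3024, 0.2638]
tool_rot: [0.104, 0.702, -0.107, 0.696]
ft_force: [1.2, 0.5, -0.5]
grip_width: 0.0412
time: 1.35
position: [0.5919, 0.0882, 0.2616]
tool_rot: [0.105, 0.701, -0.11, 0.697]
ft_force: [0.7, -0.2, 0.3]
grip_width: 0.0012
t 1.35 box pos mm [-89.9  48.6 261.6] F box [ 0.78 -0.    0.26] w 0.0012
tool axes in box [[-0.005, -0.014, 1.0], [-0.008, 1.0, 0.014], [-1.0, -0.008, -0.005]]
[-0.81 -4.86 -0.08]
```

Run:
```python
from h import *
np.save("w1.npy",np.array([camera_info("wrist")],object),allow_pickle=True)
i=camera("wrist");cv2.imwrite("pics/w1.png",i[...,::-1])
c=camera_info("wrist");print(c)
for k,(l,h) in {"blue":((105,120,60),(130,255,255)),"orange":((6,150,100),(18,255,255)),"red":((0,150,80),(5,255,255)),"green":((45,80,40),(90,255,255))}.items():print(k,blobs(i,l,h,(0,0,512,384),30))
```

```text
{'camera_matrix': array([[269.44323231,   0.        , 261.61745977],
       [  0.        , 269.44323231, 192.23939622],
       [  0.        ,   0.        ,   1.        ]]), 'dist': array([0.01009016, 0.        , 0.        , 0.        , 0.        ]), 'rvec': array([-2.32537655, -1.70638187, -0.2528913 ]), 'tvec': array([-0.26225209, -0.55518733,  0.26082315])}
blue [(211, [263.2, 210.9])]
orange [(357, [185.7, 230.8])]
red [(564, [192.7, 204.1])]
green [(110, [193.3, 238.1])]
```

View pics/w1.png

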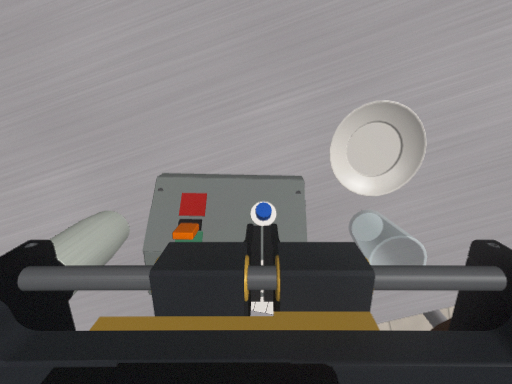

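The wrist view shows the front edge corners at (159,176) and (303,178), the cap at (263,211) on its ring at about (263,214), and the lever top at (186,231) with the black hub at about (189,224).

```bash
python3 - <<'E'
from h import *
W=lambda p:ray("wrist",p)
f=lambda w:np.round(RB.T@(np.array(w)-O)*1e3,1)
n=RB@[-.643,0,.766];p0=bx([-.077,0,.025])
onf=lambda r:r[0]+r[1]*(n@(p0-r[0]))/(n@r[1])
i=cv2.imread("pics/w1.png");m=((i[200:228,248:278].min(2)>190)|((i[200:228,248:278,0]>90)&(i[200:228,248:278,2]<70))).astype(np.uint8)
ct=max(cv2.findContours(m,0,1)[0],key=cv2.contourArea);e=cv2.minEnclosingCircle(ct);x,y,w,h=cv2.boundingRect(ct);print(e,x+248,y+200,w,h)
print("cam",f(W((0,0))[0]))
print("front corners",f(plane(W((159,176)),.025)),f(plane(W((303,178)),.025)))
ring=(x+248+w/2-.5,y+200+h/2-.5);print("ring on face",f(onf(W(ring))))
print("red",f(onf(W((192.7,204.1)))),"green",f(onf(W((193.3,238.1)))))
for nm,a,ps,pt in(("blue",(263.2,210.9),(266.6,196.1),(252.1,204.5)),("orange",(185.7,230.8),(231.3,214.8),(294.6,208.0))):
    print(nm,[ (f(t[0]),round(t[1]*1e3,1)) for t in(tri(W(a),ray("scene",ps)),tri(W(a),ray("top",pt)),tri(ray("scene",ps),ray("top",pt)))])
    for s in (14,20,26):pass
print("hub on face",f(onf(W((189,224)))))
E
python3 - <<'E'
import cv2
i=cv2.imread('pics/w1.png')[165:250,140:310];cv2.imwrite('pics/w1c.png',cv2.resize(i,None,fx=4.5,fy=4.5,interpolation=2))
E
```

```text
((15.0, 13.0), 12.649210929870605) 251 202 25 24
cam [-175.3   49.7  412.6]
front corners [ -77.4 -102.9   25. ] [-77.7 110.2  25. ]
ring on face [-34.5  51.7  60.6]
red [-44.1 -48.3  52.6] green [ -6.7 -42.   84. ]
blue [(array([-39.9,  52. ,  64.5]), np.float64(0.3)), (array([-40.8,  52. ,  66.9]), np.float64(0.4)), (array([-40.3,  52.4,  63.7]), np.float64(0.0))]
orange [(array([-21.7, -48.8,  92.9]), np.float64(0.2)), (array([-21.5, -48.4,  93. ]), np.float64(0.7)), (array([-21.4, -48.5,  93.2]), np.float64(0.9))]
hub on face [-21.7 -50.1  71.4]
```

View pics/w1c.png

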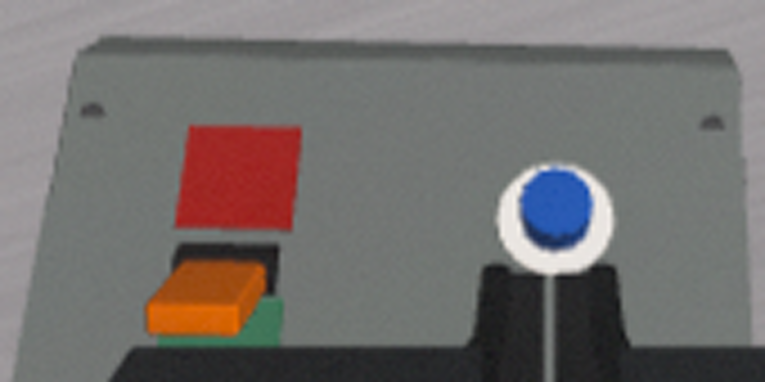

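```bash
python3 -m inch '[[[3.3,0.1,0.5,0.014,0],[3.3,0,0.5,0,0],[3.3,0,0.5,0,0],[3.3,0,0.5,0,0],[2.5,0.1,0.5,0,0],[0,0,0,0,0]]]'; python3 -c "from h import *;show();print(to_tool(bx([-.0633,.0512,.0946])))"
```

```text
time: 1.9
position: [0.6117, 0.089, 0.1006]
tool_rot: [0.112, 0.701, -0.113, 0.695]
ft_force: [0.1, 0.1, -0.6]
grip_width: 0.0003
t 1.9 box pos mm [-71.3  55.5 100.6] F box [ 0.02  0.12 -0.57] w 0.0003
tool axes in box [[-0.008, 0.001, 1.0], [-0.002, 1.0, -0.001], [-1.0, -0.002, -0.008]]
[ 0.6  -0.43  0.81]
```

```bash
python3 -m inch '[[[0.6,-0.4,0.8,0,0],[0,0,0,0,0],[0,0,0,0,0]]]';python3 -c "from h import *;show()"; python3 -m inch '[[[0.23,0,0.2,0,0],[0.15,0,0.13,0,0],[0.15,0,0.13,0,0],[0,0,0,0,0]]]';python3 -c "from h import *;show()"
```

```text
time: 2.15
position: [0.6164, 0.0851, 0.0946]
tool_rot: [0.111, 0.702, -0.112, 0.694]
ft_force: [-1.0, -0.5, 0.4]
grip_width: 0.0005
t 2.15 box pos mm [-65.6  53.3  94.6] F box [-0.8  -0.81  0.4 ] w 0.0005
tool axes in box [[-0.011, -0.002, 1.0], [-0.002, 1.0, 0.002], [-1.0, -0.002, -0.011]]
time: 2.48
position: [0.6239, 0.0841, 0.0947]
tool_rot: [0.112, 0.699, -0.111, 0.698]
ft_force: [0.3, 0.4, -0.4]
grip_width: 0.0007
t 2.48 box pos mm [-58.2  54.7  94.7] F box [ 0.18  0.46 -0.39] w 0.0007
tool axes in box [[-0.002, -0.003, 1.0], [0.0, 1.0, 0.003], [-1.0, 0.0, -0.002]]
```

```bash
for k in 1 2; do python3 -m inch '[[[0,0,0,0,0],[0,0,0,0,0]]]' >/dev/null;python3 -c "from h import *;show()"|head -1;done; python3 -m inch '[[[0.2,-0.2,0,0,0],[0.2,0,0,0,0],[0,0,0,0,0]]]' >/dev/null;python3 -c "from h import *;show()"
```

```text
t 2.65 box pos mm [-57.5  54.9  95.9] F box [-0.01 -0.77 -0.03] w 0.0004
t 2.82 box pos mm [-57.3  54.9  96.5] F box [ 0.25 -0.43  0.32] w 0.0005
t 3.07 box pos mm [-57.5  52.6  92.2] F box [-0.37  0.9   0.65] w 0.0005
tool axes in box [[0.001, -0.003, 1.0], [0.001, 1.0, 0.003], [-1.0, 0.001, 0.001]]
```

```bash
for k in 1; do python3 -m inch '[[[0.3,0,0.1,0,0],[0,0,0,0,0]]]' >/dev/null;python3 -c "from h import *;show()"|head -1;done; python3 -m inch '[[[0.3,0,0.13,0,0]]]' >/dev/null;python3 -c "from h import *;show()"|head -1
```

```text
t 3.23 box pos mm [-56.6  52.5  88.6] F box [-0.49 -0.68  0.26] w 0.0003
t 3.32 box pos mm [-55.2  52.6  85.7] F box [ 1.   -0.05  0.82] w 0.0001
```

```bash
for k in 1; do python3 -m inch '[[[0.2,0,0.13,0,0]]]' >/dev/null;python3 -c "from h import *;show()"|head -1;done; python3 -m inch '[[[0.15,0,0.13,0,0]]]' >/dev/null;python3 -c "from h import *;show()"|head -1
```

```text
t 3.4 box pos mm [-53.9  52.7  83.7] F box [-3.06  0.08  7.15] w 0.0003
t 3.48 box pos mm [-52.9  52.7  82.6] F box [-3.07 -0.32  5.98] w 0.0007
```

```bash
for k in 1; do python3 -m inch '[[[0.15,0,0.13,0,0]]]' >/dev/null;python3 -c "from h import *;show()"|head -1;done; python3 -m inch '[[[0.15,0,0.13,0,0]]]' >/dev/null;python3 -c "from h import *
show();i=camera('scene');cv2.imwrite('pics/s2.png',i[...,::-1]);print(blobs(i,(6,150,100),(18,255,255),(200,180,320,280)),blobs(i,(0,150,80),(5,255,255),(200,180,320,280)))"
```

```text
t 3.57 box pos mm [-51.6  52.7  81.3] F box [-0.69 -0.54  1.33] w 0.0004
t 3.65 box pos mm [-50.6  52.8  80. ] F box [-1.36  0.42  5.12] w 0.0006
tool axes in box [[-0.002, -0.003, 1.0], [0.001, 1.0, 0.003], [-1.0, 0.001, -0.002]]
[(179, [228.6, 213.0])] [(19, [222.1, 220.7])]
```

Run:
```python
from h import *
i=cv2.imread('pics/s2.png')
j=camera('wrist')[...,::-1];cv2.imwrite('pics/w2.png',j);show()
print(blobs(j[...,::-1].copy(),(6,150,100),(18,255,255),(0,0,512,384),20))
a=cv2.resize(i[180:280,200:320],None,fx=3.3,fy=3.3,interpolation=2);b=cv2.resize(j[100:250,80:300],None,fx=1.8,fy=1.8)
h=max(len(a),len(b));cv2.imwrite('pics/v2.png',np.hstack([np.pad(k,((0,h-len(k)),(0,0),(0,0))) for k in(a,b)]))
```

```text
t 3.75 box pos mm [-50.6  52.8  79.9] F box [-1.67 -0.44  4.54] w 0.0005
tool axes in box [[-0.002, -0.003, 1.0], [0.001, 1.0, 0.003], [-1.0, 0.001, -0.002]]
[(798, [88.6, 258.5])]
```

View pics/v2.png

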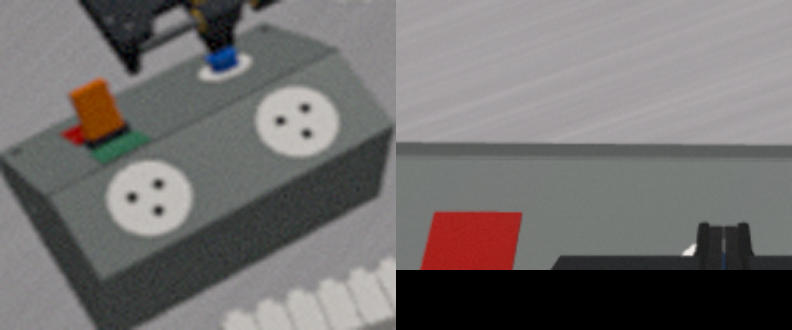

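The lever has tipped forward off the green patch. I check how far by projecting the expected dropped and latched end points into the scene view, and hold the press meanwhile.

```bash
python3 -m inch '[[[0.12,0,0.1,0,0],[0.08,0,0.07,0,0]]]' >/dev/null
python3 - <<'E'
from h import *
show()
i=camera('scene');cv2.imwrite('pics/s3.png',i[...,::-1]);print(blobs(i,(6,150,100),(18,255,255),(200,180,320,280)))
c=camera_info("scene")
for a in(0.05,.4,.8,1.0):
    h=np.array([-.0225,-.0495,.0705]);
    for r in (.008,.024,.04):
        p=bx(h+r*np.array([-np.sin(a),0,np.cos(a)]));print(a,r,cv2.projectPoints(p[None],c["rvec"],c["tvec"],c["camera_matrix"],c["dist"])[0].ravel().round(1))
E
```

```text
t 3.92 box pos mm [-49.5  52.8  78.5] F box [-2.07 -0.86  5.53] w 0.0006
tool axes in box [[-0.003, -0.003, 1.0], [0.001, 1.0, 0.003], [-1.0, 0.001, -0.003]]
[(177, [228.0, 212.8])]
0.05 0.008 [231.  218.1]
0.05 0.024 [230.6 213.9]
0.05 0.04 [230.1 209.6]
0.4 0.008 [230.4 217.3]
0.4 0.024 [228.7 211.6]
0.4 0.04 [227.  205.7]
0.8 0.008 [229.8 216.8]
0.8 0.024 [227.  210.2]
0.8 0.04 [224.2 203.6]
1.0 0.008 [229.6 216.8]
1.0 0.024 [226.4 210.2]
1.0 0.04 [223.2 203.5]
```

Run:
```python
from h import *
show()
i=camera('top');cv2.imwrite('pics/t3.png',i[...,::-1]);L=dict(lo=(6,150,100),hi=(18,255,255),box=(225,148,332,242));print(blobs(i,**L),blobs(i,(0,150,80),(5,255,255),(225,148,332,242)),blobs(i,(45,80,40),(90,255,255),(225,148,332,242)))
c=camera_info("top");s=blobs(i,**L)
if s:
    p=max(s)[1];q=tri(ray("top",p),ray("scene",(228,212.8)));print(RB.T@(q[0]-O),q[1])
for a in(0.05,.4,.8,1.0):
    h=np.array([-.0225,-.0495,.0705]);
    for r in (.008,.024,.04):
        p=bx(h+r*np.array([-np.sin(a),0,np.cos(a)]));print(a,r,cv2.projectPoints(p[None],c["rvec"],c["tvec"],c["camera_matrix"],c["dist"])[0].ravel().round(1))
```

```text
t 3.97 box pos mm [-49.4  52.8  78.5] F box [-3.14 -0.61  4.93] w 0.0001
tool axes in box [[-0.003, -0.003, 1.0], [0.001, 1.0, 0.003], [-1.0, 0.001, -0.003]]
[(108, [293.5, 216.4])] [(11, [291.5, 223.6])] [(86, [298.3, 202.6])]
[-0.0382725  -0.05049375  0.07916816] 0.003941044823201183
0.05 0.008 [294.4 209.8]
0.05 0.024 [294.9 209. ]
0.05 0.04 [295.4 208.3]
0.4 0.008 [294.  210.9]
0.4 0.024 [293.8 212.4]
0.4 0.04 [293.6 214. ]
0.8 0.008 [293.6 212. ]
0.8 0.024 [292.6 215.8]
0.8 0.04 [291.6 219.8]
1.0 0.008 [293.4 212.5]
1.0 0.024 [292.1 217.2]
1.0 0.04 [290.7 222.1]
```

```bash
python3 -m inch '[[[-0.8,0,-0.65,0,0],[-1.2,0,-1,0,0],[-1.6,0,-1.5,0,0],[-0.6,0,-0.8,0,0],[0,-3.4,0,0,0],[0,-3.4,0,0,0],[0,-3.4,0,0,0],[0,0,0,0,0]]]' >/dev/null;python3 - <<'E'
from h import *
show();print(to_tool(bx([-.080,-.0495,.087])))
i=camera('scene');cv2.imwrite('pics/s4.png',i[...,::-1]);print(blobs(i,(6,150,100),(18,255,255),(200,180,320,280)),blobs(i,(105,120,60),(130,255,255),(200,180,320,280)))
i=camera('top');cv2.imwrite('pics/t4.png',i[...,::-1]);print(blobs(i,(105,120,60),(130,255,255),(225,148,332,242)),blobs(i,(6,150,100),(18,255,255),(225,148,332,242)))
E
```

```text
t 4.68 box pos mm [-89.7 -49.3 122.9] F box [-0.69 -0.18 -0.29] w 0.0003
tool axes in box [[0.006, -0.011, 1.0], [0.002, 1.0, 0.011], [-1.0, 0.002, 0.006]]
[ 3.59 -0.04  0.95]
[(178, [228.0, 212.8])] [(66, [266.6, 196.1])]
[] []
```

```bash
python3 -m inch '[[[2.4,0,0.2,0,0],[1.2,0,0.2,0,0],[0,0,0.3,0,0],[0,0,0,0,0]]]' >/dev/null;python3 - <<'E'
from h import *
show()
i=camera('scene')[...,::-1];j=camera('wrist')[...,::-1]
a=cv2.resize(i[170:290,190:330],None,fx=3,fy=3,interpolation=2);b=cv2.resize(j[130:330,130:380],None,fx=1.5,fy=1.5)
h=max(len(a),len(b));cv2.imwrite('pics/v3.png',np.hstack([np.pad(k,((0,h-len(k)),(0,0),(0,0))) for k in(a,b)]))
E
```

```text
t 5.12 box pos mm [-80.3 -42.1  86.5] F box [0.74 0.87 0.51] w 0.0006
tool axes in box [[0.011, -0.013, 1.0], [0.006, 1.0, 0.013], [-1.0, 0.006, 0.011]]
```

View pics/v3.png

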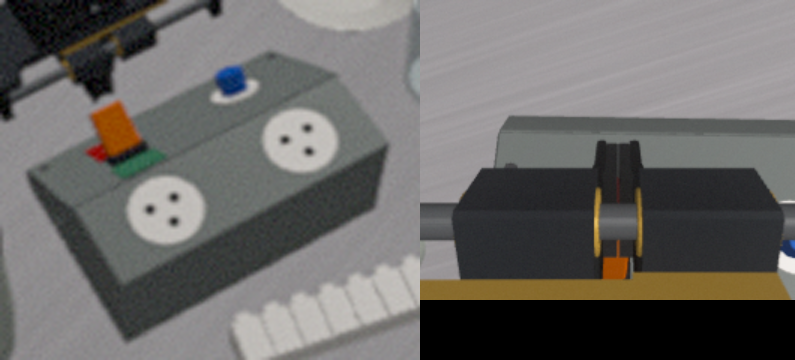

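The scene shows the finger just in front of the dropped paddle, with the blue cap back out. The finger has drifted to y=-42 mm, so I correct that and approach until contact.

```bash
python3 -m inch '[[[0,-0.7,0.4,0.012,0],[0,0,0.3,0,0]]]' >/dev/null;python3 -c "from h import *;show()"; python3 -m inch '[[[0,0,0.3,0,0]]]' >/dev/null;python3 -c "from h import *;show()"|head -1;python3 -m inch '[[[0,0,0.25,0,0]]]' >/dev/null;python3 -c "from h import *;show()"|head -1
```

```text
t 5.38 box pos mm [-73.8 -48.5  87.8] F box [ 0.87  0.1  -0.02] w 0.0003
tool axes in box [[0.011, -0.003, 1.0], [0.006, 1.0, 0.003], [-1.0, 0.006, 0.011]]
t 5.47 box pos mm [-70.3 -48.5  88.4] F box [ 0.26  0.45 -0.55] w 0.0004
t 5.55 box pos mm [-66.9 -48.6  89. ] F box [-0.02  0.29  0.1 ] w 0.0006
```

```bash
python3 -m inch '[[[0,0,0.25,0,0]]]' >/dev/null;python3 -c "from h import *;show()"|head -1;python3 -m inch '[[[-0.2,0,0.2,0,0]]]' >/dev/null;python3 -c "from h import *;show()"|head -1
```

```text
t 5.63 box pos mm [-64.6 -48.7  89.3] F box [-4.12  0.46  1.52] w 0.0003
t 5.72 box pos mm [-64.1 -48.7  90.8] F box [-2.6   0.83 -1.28] w 0.0007
```

```bash
for k in 1; do python3 -m inch '[[[-0.35,0,0.25,0,0],[-0.3,0,0.25,0,0]]]' >/dev/null;python3 -c "from h import *;show()"|head -1;done;python3 -m inch '[[[-0.25,0,0.25,0,0],[-0.2,0,0.25,0,0]]]' >/dev/null;python3 -c "from h import *;show()"|head -1
```

```text
t 5.88 box pos mm [-61.3 -48.8  96.7] F box [-1.93  0.19 -1.65] w 0.0002
t 6.05 box pos mm [-57.5 -48.9 101.3] F box [-3.04 -0.19 -3.13] w 0.0004
```

```bash
python3 -m inch '[[[-0.15,0,0.25,0,0],[-0.1,0,0.3,0,0],[-0.1,0,0.3,0,0]]]' >/dev/null;python3 -c "from h import *;show()"|head -1;python3 -m inch '[[[-0.05,0,0.3,0,0],[-0.05,0,0.3,0,0]]]' >/dev/null;python3 -c "from h import *;show()"|head -1
```

```text
t 6.3 box pos mm [-55.6 -48.9 103.1] F box [-7.21  1.01 -2.62] w 0.0003
t 6.47 box pos mm [-56.1 -48.9 102.5] F box [-6.97  0.66  0.32] w 0.0005
```

```bash
python3 -m inch '[[[-0.25,0,0.45,0,0]]]' >/dev/null;python3 -c "from h import *;show()"|head -1;python3 - <<'E'
from h import *
i=camera('scene')[...,::-1];j=camera('top')[...,::-1]
a=cv2.resize(i[170:290,190:330],None,fx=3,fy=3,interpolation=2);b=cv2.resize(j[140:260,220:350],None,fx=2.8,fy=2.8)
h=max(len(a),len(b));cv2.imwrite('pics/v4.png',np.hstack([np.pad(k,((0,h-len(k)),(0,0),(0,0))) for k in(a,b)]))
E
```

```text
t 6.55 box pos mm [-55.2 -48.9 103.6] F box [-6.07  0.23 -3.93] w 0.0008
```

View pics/v4.png

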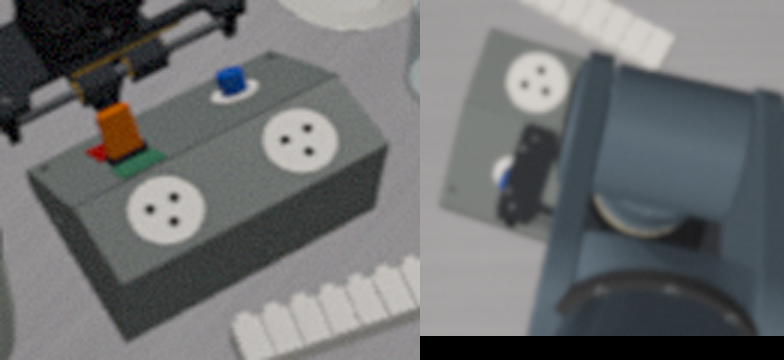

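The finger bears on the front of the partly raised paddle and I can see no other contact. I push a little harder along the arc, keeping it below 25 N.

```bash
python3 -m inch '[[[-0.25,0,0.55,0,0]]]' >/dev/null;python3 -c "from h import *;show()"|head -1;python3 -m inch '[[[-0.25,0,0.65,0,0]]]' >/dev/null;python3 -c "from h import *;show()"|head -1
```

```text
t 6.73 box pos mm [-53.8 -48.9 104.9] F box [-9.28  0.77 -2.62] w 0.0001
t 6.82 box pos mm [-52.4 -48.9 105.8] F box [-11.12   0.79  -1.04] w 0.0002
```

```bash
python3 -m inch '[[[-0.2,0,0.7,0,0]]]' >/dev/null;python3 -c "from h import *;show()"|head -1;python3 -m inch '[[[-0.2,0,0.75,0,0]]]' >/dev/null;python3 -c "from h import *;show();print(np.round(st()[0]['moment'],2))"
```

```text
t 6.9 box pos mm [-51.7 -48.9 106.3] F box [-13.26   0.4    2.29] w 0.0007
t 6.98 box pos mm [-51.1 -48.9 106.7] F box [-13.71   0.47   3.43] w 0.0005
tool axes in box [[-0.1, -0.004, 0.995], [0.0, 1.0, 0.004], [-0.995, 0.0, -0.1]]
[ 0.81  2.2  -0.02]
```

```bash
cat >> h.py <<'E'
def lever(img):
    """orange silhouette corners in scene view (minAreaRect-ish poly) and rays cut with planes box y"""
    x0,y0,x1,y1=205,185,260,240;h=cv2.cvtColor(img,cv2.COLOR_RGB2HSV)[y0:y1,x0:x1]
    m=cv2.inRange(h,(4,130,60),(20,255,255));m[:,:]=m
    n,l,s,c=cv2.connectedComponentsWithStats(m);k=1+np.argmax(s[1:,4]);ys,xs=np.nonzero(l==k)
    out=[]
    r=ray("scene",(c[k][0]+x0,c[k][1]+y0));rb=(RB.T@(r[0]-O),RB.T@r[1])
    q=rb[0]+rb[1]*(-.049-rb[0][1])/rb[1][1]
    return int(s[k,4]),(c[k]+[x0,y0]).round(1),(int(xs.min()+x0),int(ys.min()+y0)),"centroid on y=-49: x,z mm",(q*1e3).round(1)
E
python3 - <<'E'
from h import *
for f in("scene0","s3","s4"):print(f,lever(cv2.imread(f"pics/{f}.png")[...,::-1].copy()))
i=camera("scene");cv2.imwrite("pics/s5.png",i[...,::-1]);print("now",lever(i))
cv2.imwrite("pics/v5.png",cv2.resize(i[180:250,200:290,::-1],None,fx=8,fy=8,interpolation=2))
E
```

```text
scene0 (154, array([231.5, 216.3]), (225, 208), 'centroid on y=-49: x,z mm', array([-21. , -49. ,  88.2]))
s3 (184, array([228.1, 213. ]), (221, 204), 'centroid on y=-49: x,z mm', array([-36.4, -49. ,  80.1]))
s4 (184, array([228.1, 213. ]), (221, 204), 'centroid on y=-49: x,z mm', array([-36.4, -49. ,  80.1]))
now (198, array([229.5, 213.4]), (223, 204), 'centroid on y=-49: x,z mm', array([-29.8, -49. ,  87.3]))
```

View pics/v5.png

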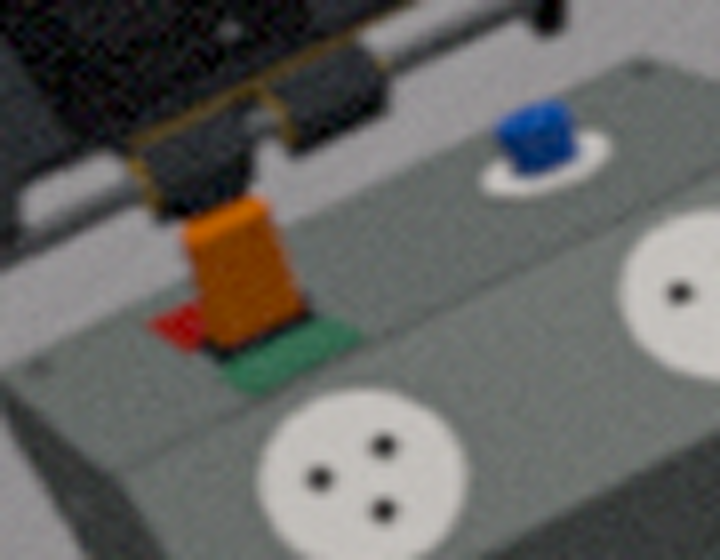

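```bash
python3 -m inch '[[[-0.3,0,0.3,0,0]]]' >/dev/null;python3 -c "from h import *;show()"|head -1;python3 -m inch '[[[-0.4,0,0.3,0,0]]]' >/dev/null;python3 -c "from h import *;show();i=camera('scene');print(lever(i)[1:])"
```

```text
t 7.12 box pos mm [-49.7 -48.9 108.8] F box [-3.32  0.72 -2.34] w 0.0006
t 7.2 box pos mm [-48.1 -49.  111.8] F box [-4.7  -0.15 -3.04] w 0.0001
tool axes in box [[-0.11, -0.004, 0.994], [-0.001, 1.0, 0.004], [-0.994, -0.0, -0.11]]
(array([229.9, 214. ]), (223, 205), 'centroid on y=-49: x,z mm', array([-28.2, -49. ,  87.3]))
```

```bash
python3 -m inch '[[[-0.15,0,0.4,0,0]]]' >/dev/null;python3 -c "from h import *;show()"|head -1;python3 -m inch '[[[-0.15,0,0.4,0,0]]]' >/dev/null;python3 -c "from h import *;show();i=camera('scene');print(lever(i)[1:])"
```

```text
t 7.33 box pos mm [-44.2 -48.9 113.7] F box [-6.39  0.53  1.06] w 0.0006
t 7.42 box pos mm [-40.9 -49.  115. ] F box [-5.15 -0.45  0.58] w 0.0003
tool axes in box [[-0.114, -0.004, 0.994], [-0.001, 1.0, 0.004], [-0.994, -0.001, -0.114]]
(array([230.7, 214.9]), (224, 206), 'centroid on y=-49: x,z mm', array([-24.5, -49. ,  89. ]))
```

```bash
python3 -m inch '[[[0.05,0,0.4,0,0]]]' >/dev/null;python3 -c "from h import *;show()"|head -1;python3 -m inch '[[[0.05,0,0.4,0,0]]]' >/dev/null;python3 -c "from h import *;show();i=camera('scene');print(lever(i)[1:])"
```

```text
t 7.55 box pos mm [-36.2 -49.  115.4] F box [-6.16 -0.73  4.94] w 0.0003
t 7.63 box pos mm [-31.  -49.  115.8] F box [-3.46 -0.3   3.23] w 0.0009
tool axes in box [[-0.11, -0.004, 0.994], [-0.001, 1.0, 0.004], [-0.994, -0.001, -0.11]]
(array([232. , 216.6]), (226, 209), 'centroid on y=-49: x,z mm', array([-18.8, -49. ,  89.8]))
```

```bash
python3 -m inch '[[[0.05,0,0.3,0,0]]]' >/dev/null;python3 -c "from h import *;show()"|head -1;python3 -m inch '[[[0.05,0,0.3,0,0]]]' >/dev/null;python3 -c "from h import *;show();i=camera('scene');print(lever(i)[1:])"
```

```text
t 7.77 box pos mm [-28.4 -49.  115.7] F box [-13.1    0.7    8.44] w 0.0005
t 7.85 box pos mm [-28.4 -49.  115.7] F box [-11.54  -0.4   11.46] w 0.0004
tool axes in box [[-0.119, -0.004, 0.993], [-0.002, 1.0, 0.004], [-0.993, -0.001, -0.119]]
(array([232.2, 216.9]), (226, 210), 'centroid on y=-49: x,z mm', array([-17.8, -49. ,  90.1]))
```

The lever is at its stop: motion has stalled at 16 N and the centroid is 3 mm past the latched one. Now I back off gently and clear upward.

```bash
python3 -m inch '[[[0,0,-0.3,0,0],[0,0,-0.3,0,0],[0,0,-0.5,0,0],[0,0,-1,0,0],[-0.5,0,-2,0,0],[-1.5,0,-2.5,0,0],[-2,0,-2.5,0,0],[-2,0,0,0,0]]]' >/dev/null;python3 - <<'E'
from h import *
show()
i=camera('scene');cv2.imwrite("pics/s6.png",i[...,::-1]);print(lever(i),blobs(i,(105,120,60),(130,255,255),(200,180,320,280)))
cv2.imwrite("pics/v6.png",cv2.resize(i[120:310,140:380,::-1],None,fx=3,fy=3,interpolation=2))
E
```

```text
t 8.57 box pos mm [-110.4  -50.1  183.8] F box [-1.69  0.01  0.27] w 0.0005
tool axes in box [[-0.104, -0.002, 0.995], [-0.001, 1.0, 0.002], [-0.995, -0.001, -0.104]]
(153, array([231.5, 216.5]), (225, 209), 'centroid on y=-49: x,z mm', array([-20.9, -49. ,  87.3])) [(67, [266.6, 196.1])]
```

View pics/v6.png

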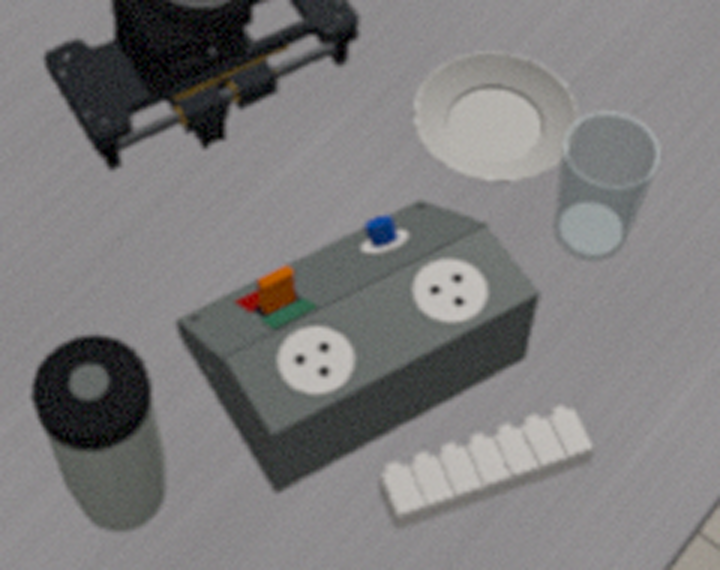

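The lever stands up over the green patch exactly as at the start, the cap is out, and the robot is clear. One last check that it stays there, then hand in.

```bash
python3 -m inch '[[[0,0,0,0,0],[0,0,0,0,0],[0,0,0,0,0],[0,0,0,0,0],[0,0,0,0,0],[0,0,0,0,0]]]' >/dev/null
python3 - <<'E'
from h import *
show();i=camera('scene');print(lever(i))
a=cv2.imread("pics/scene0.png")[...,::-1].astype(int)
d=np.abs(i.astype(int)-a).max(2)[140:310,140:380]
print("changed px around objects",int((d>60).sum()),[int(v) for v in np.nonzero(d>60)[0][:5]+140])
robot.hand_in()
E
```

```text
t 9.12 box pos mm [-100.2  -49.8  188.5] F box [-0.02 -0.    0.57] w 0.0006
tool axes in box [[-0.079, -0.002, 0.997], [0.001, 1.0, 0.002], [-0.997, 0.001, -0.079]]
(156, array([231.4, 216.5]), (224, 209), 'centroid on y=-49: x,z mm', array([-21.5, -49. ,  86.6]))
changed px around objects 1678 [140, 140, 140, 140, 140]
the job is handed in; nothing more can be done
```

The safety test is done and handed in at about 9 s of the 42 s allowed. I pressed the blue button with closed fingertips, about 7 mm in at roughly 5 to 8 N. I held it until the lever had dropped, then let it go. I lifted the lever along its arc to its end stop, with at most about 16 N, and backed away.

**Last checks:**
- **Lever:** it stands latched on its own. Its image centroid is (231.4, 216.5), against (231.5, 216.3) at the start, and it was unchanged in the last check 0.5 s after backing away.
- **Button:** the cap is back out, at the same pixel as before.
- **Robot:** it stands well clear, with no contact force.
- **Mug, tumbler, saucer and pill organizer:** in the last picture they look upright and unmoved. I did not measure their shift separately. The whole-picture difference gave 1678 changed pixels. I did not break that count down; the first of them are in the top row of the compared area, where the gripper now stands.

**What disagreed:**
- **Lever drop:** I judged it from two views, the lever's image position and the almost hidden red patch, not from a joint reading.
- **Lift stall:** the lift stalled partway at about 14 N, with the finger tilted by 0.1 rad. It went on at about 3 to 6 N once the finger followed the arc upward.
- **Heights:** the sockets came out about 5 mm low from the scene and top views together. I therefore felt for the button instead of relying on them.

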